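# Roll down the last grip strip of the paper-stretching board

### The job

One edge of the sheet on the stretching board is not clamped yet: take the hand roller from its wooden holder and roll it along the black grip strip that still stands up, the one nearest the robot, with firm, even pressure, until the whole strip is pressed down flat on the paper. Press only with the roller, never so hard that the board is crushed (more than 25 newtons), then set the roller back down in its holder, upright, without dropping it. Leave the other things on the table where they are.

Things in the scene. Friction and masses are not known exactly. Their poses are not given: they have to be found in the camera images.
- roller_grip (a point): Centre of the upright wooden handle of a hand roller (0.28 to 0.46 kg) that hangs in its holder. Handle 20 mm (local x) by 24 mm (local y), 82 mm long along local z (up). Grip here from above, fingers closing along local y. An aluminium cross-piece, 64 (x) by 30 (y) by 12 mm, lies 46 to 58 mm below this point; below it a fork with a red drum, whose lowest line is 108 mm below this point.
- roller_axle (a point): Centre of the roller's red rubber drum, on its axle, 84 mm below roller_grip. The drum is 48 mm in diameter and 30 mm wide and turns freely about the roller's local x, so it rolls along local y. The fork is 41 mm wide over its cheeks (x).
- roller: The whole roller; origin at the drum's lowest line, 108 mm below roller_grip; same axes.
- drum (a joint): Turn of the drum on its axle (rad, 0 at the start, either sign); 1 rad is 24 mm of rolling.
- holder_top (a point): Centre of the mouth, at rim height, of the roller's wooden holder: an open box fixed to the table on either side of the board, 68 (local x) by 72 mm (y), 58 mm high, well 48 (x) by 56 mm (y). Drum and fork hang in the well, the cross-piece rests on the rims at +-x, roller x along holder x; roller_grip is then 58 mm above this point. Lift the roller 52 mm or more to clear the rim.
- board: Plywood-faced, foam-cored paper-stretching board, 240 (local x, away from the robot) by 280 (y) by 18 mm, with a sheet of paper, on a thick grey felt pad narrower than itself; origin at the centre of its underside. Black plastic grip strips clamp the paper, each with a tongue in a groove; three edges are done, the strip nearest the robot stands up. The core crushes if the roller bears with more than 25 N.
- strip_mid (a point): Middle of the strip nearest the robot (between clip3 and clip4), at the height of its top face when fully home, 5 mm above the paper; until pressed the top is up to 4 mm higher. The strip runs along local y: eight lengths end to end, clip0 to clip7, each 24 mm long, 16 mm wide, 5 mm thick, 192 mm in all.
- strip_right (a point): As strip_mid, for the middle of clip0, the -y end of the strip. These points move with the board: the felt under its middle gives by several millimetres under firm pressure; pressed near an end of the strip the board rocks, giving about three times as much as in the middle; it springs back.
- strip_left (a point): As strip_mid, for the middle of clip7, the +y end of the strip, 168 mm from strip_right.
- clip0 (a joint): How far length 0 of the strip (counted from the -y end) is pressed in, m: 0 is 4 mm proud, 0.004 fully home, flat on the paper. It starts at 0 to 0.001. Each length goes down on its own, only where it is pressed; its tight tongue yields only to some 10 to 12 N straight down and stays where it was left. From 0.0025 on it grips the paper.
- clip1 (a joint): How far length 1 of the strip (counted from the -y end) is pressed in, m: 0 is 4 mm proud, 0.004 fully home, flat on the paper. It starts at 0 to 0.001. As clip0.
- clip2 (a joint): How far length 2 of the strip (counted from the -y end) is pressed in, m: 0 is 4 mm proud, 0.004 fully home, flat on the paper. It starts at 0 to 0.001. As clip0.
- clip3 (a joint): How far length 3 of the strip (counted from the -y end) is pressed in, m: 0 is 4 mm proud, 0.004 fully home, flat on the paper. It starts at 0 to 0.001. As clip0.
- clip4 (a joint): How far length 4 of the strip (counted from the -y end) is pressed in, m: 0 is 4 mm proud, 0.004 fully home, flat on the paper. It starts at 0 to 0.001. As clip0.
- clip5 (a joint): How far length 5 of the strip (counted from the -y end) is pressed in, m: 0 is 4 mm proud, 0.004 fully home, flat on the paper. It starts at 0 to 0.001. As clip0.
- clip6 (a joint): How far length 6 of the strip (counted from the -y end) is pressed in, m: 0 is 4 mm proud, 0.004 fully home, flat on the paper. It starts at 0 to 0.001. As clip0.
- clip7 (a joint): How far length 7 of the strip (counted from the -y end) is pressed in, m: 0 is 4 mm proud, 0.004 fully home, flat on the paper. It starts at 0 to 0.001. As clip0.
- inkstone_mid (a point): Bystander: black slate inkstone 100 x 75 x 20 mm; this point is its centre.
- paperweight_mid (a point): Bystander: brass bar paperweight 28 x 160 x 12 mm lying between robot and board; this point is its centre.
- seal_mid (a point): Bystander: reddish stone seal, 26 mm square, 62 mm tall, upright; this point is its centre.
- inkbottle_mid (a point): Bystander: black ink jar with a red cap, 56 mm wide, 100 mm tall; this point is its centre.
- waterbowl_mid (a point): Bystander: blue ceramic water bowl, 90 mm wide, 40 mm tall; this point is its centre.
- pastebox_mid (a point): Bystander: white round porcelain box, 70 mm wide, 38 mm tall; this point is its centre.
Things that resemble listed ones, but are neither listed nor needed, are in the scene too. What is shaped like the roller but blue or yellow is not meant.

How it is judged (in metres and radians):
On the way, in this order (a step that is already met when the one before it is completed fails the run):
1. the roller is lifted out of its holder (z of roller_axle in the frame of holder_top above 0.03 m), for 0.1 s.
2. the roller rolls on the strip under pressure: its drum has turned at least 1.5 rad (36 mm) net, bearing on the strip with more than 3 N ((value of joint drum above 1.5 rad or value of joint drum below -1.5 rad) and contact force between roller and board above 3 N), for 0.05 s.
3. every length of the strip is pressed down: within 1.5 mm of fully home (value of joint each of clip0, clip1, clip2, clip3, clip4, clip5, clip6, clip7 above 0.0025 m), for 0.2 s.
At the end, for the whole second after the job is handed in: All eight lengths of the strip are within 1.5 mm of fully home, and the roller is back in its holder: drum centre within 8 mm of the holder's centre seen from above, handle upright within 0.12 rad, cross-piece resting on the rims (within 3 mm), at rest (all of step 3 and horizontal distance between roller_axle and holder_top below 0.008 m and z of roller_grip in the frame of holder_top below 0.061 m and angle between roller_grip's own z axis and vertical below 0.12 rad and linear speed of roller below 0.02 m/s); the robot touches nothing.
It fails at once if the roller bears on the board or strip with more than 25 N (contact force between roller and board above 25 N).
It fails at once if the strip or board is pressed by the gripper or arm (more than 2 N) rather than by the roller (contact force between any of the fingers, the arm and board above 2 N).
It fails at once if the roller is dropped (moves faster than 0.5 m/s out of the gripper) (linear speed of roller above 0.5 m/s and contact force between the fingers and roller below 0.2 N).
It fails at once if another thing on the table is moved by more than 20 mm (distance of any of inkstone_mid, paperweight_mid, seal_mid, inkbottle_mid, waterbowl_mid, pastebox_mid from where it was at the start of the episode above 0.02 m).
It also fails if it takes over 72 s, if anything falls off the work surface, if the arm or the gripper's body presses on something with over 40 N, if the wrist force passes 120 N, or if a joint passes its speed limit or range.

### The arm

A 6-joint arm with a two-finger parallel gripper is mounted at the origin on the work surface. World frame = base frame: x ahead of the robot, y to its left, z up, the work surface at z = 0. Lengths are in mm, angles in rad, forces in N, time in s.
With the tool pointing down it reaches from about 250 to 775 mm from the base axis. Payload 4 kg.
Tool frame: the origin (TCP) lies midway between the tips of the shut fingers; the grasp point (between the pads) lies 19 mm behind it (grasp_offset is the z of the grasp point in the tool frame, in mm); z points along the fingers, y is the direction in which the jaws open and shut (so a half turn about z gives the same grasp; the last joint's range is limited). The gripper opens to 94 mm and grips with 3 to 60 N. Pads are 16 mm wide; open, the fingers measure 119 mm over their backs; the gripper's body (75 mm by 177 mm) begins 78 mm behind the grasp point.
Start: joints at [1.219, 0.087, 1.371, -0, 1.684, -0.103], TCP at [135.442, 533.082, 205.506] pointing down, gripper open.
Joint ranges: [-3.1, 3.1], [-0.76, 2.03], [0.27, 2.55], [-1.08, 4.22], [0.17, 2.65], [-2.57, 2.57]. Speed limits (rad/s): [2.79, 2.79, 3.14, 3.14, 3.14, 3.14].

### API

Orientations are given as a rotation vector (axis times angle).
In Python, from bench import move_ptp, line_to, goto_joints, set_gripper, hold, solve_ik, observe, snapshot, camera_params, IKError, job_done, grasp_offset gives the robot as it stands. Calls block until the motion is done:
- move_ptp(position, orientation): joint-space move of the TCP to a pose.
- line_to(position, frame=None, speed=150): straight line of the TCP; frame=None keeps the orientation; speed is the mean speed in mm/s.
- goto_joints(angles): joint-space move.
- set_gripper(opening, effort=None): opening from 0.0 (shut) to 1.0 (fully open); effort is the grip in N (None keeps the last); returns when the fingers have stopped.
- hold(seconds).
- solve_ik(position, orientation): joint angles nearest the present ones, or None.
- observe(): the state.
- snapshot(name): name is "scene" or "top" or "wrist"; returns the picture (420x560x3 uint8, red, green, blue); there is no depth.
- camera_params(name): a dict with "fx", "fy", "cx", "cy" (pixels), "extrinsics" (4x4, takes a point from camera to world coordinates). Camera axes: x right, y down, z forward; pixel columns grow to the right and rows downward; lengths in mm; the calibration is good to about 2 mm. A picture is of the moment at which its call begins: read the wrist's pose just before it. camera_params takes no time and is no camera call; for the wrist camera it gives the pose at the moment of the call.
A pose or a line that the arm cannot do raises IKError and nothing moves.
- job_done(): hands the job in, once; it reports no verdict.
The state is a dict: "time": time; "joint_positions": joint angles; "qd": joint speeds; "tau": joint torques, N m; "tcp_pos": TCP position; "ee_rot": TCP orientation; "ft_force": force on the tool from outside, world axes, zero at the start; "moment": the same for the moment, N m; "gripper_width": opening from 0.0 (shut) to 1.0 (fully open).
Only numpy, scipy, OpenCV 4.12 (cv2) and the standard library are available. Lean on these libraries where they do the work, as an engineer would, in place of code of your own. Each camera call takes 0.05 s, during which the arm holds its last target.

## Working session

There is one attempt and no reset: what is moved stays moved. The work goes in short steps, each a Python script; the robot and the scene stay as the last script left them, time stands still between calls to the robot, and variables do not carry over. Pictures are saved under pics/ and viewed, and the job is handed in when it is done.

```bash
mkdir -p pics; ls
python3 - <<'E'
from bench import *
import cv2
o=observe();print(o)
for n in("scene","top"):
    cv2.imwrite(f"pics/{n}0.png",snapshot(n)[:,:,::-1]);print(n,camera_params(n))
print(grasp_offset if not callable(grasp_offset) else grasp_offset())
E
```

```text
pics
{'time': 0.0, 'joint_positions': array([ 1.21892047e+00,  8.79567198e-02,  1.37223603e+00, -2.67870171e-05,
        1.68360821e+00, -1.03080346e-01]), 'qd': array([ 0.00017081, -0.0005805 ,  0.00116075, -0.00101799,  0.00026003,
        0.00185803]), 'tau': array([-5.54856724e-04, -3.40197122e+01, -3.02421999e+01,  7.16762315e-02,
        3.32945713e-02, -1.51518111e-04]), 'tcp_pos': array([135.24291298, 532.54601048, 204.3124985 ]), 'ee_rot': array([-0.38974577, -3.11684539,  0.00338835]), 'ft_force': array([ 1.02405811, -1.65884168,  0.03328062]), 'moment': array([-0.07226576,  0.02951271, -0.02989862]), 'gripper_width': 1.0012699884611698}
scene {'fx': 381.90269199014426, 'fy': 381.90269199014426, 'cx': 280.0520953843044, 'cy': 206.8594809471322, 'extrinsics': array([[-3.21239801e-01,  5.06828476e-01, -7.99956178e-01,
         1.45197516e+03],
       [ 9.46878167e-01,  1.58472845e-01, -2.79835833e-01,
         3.12573902e+02],
       [-1.50574371e-02, -8.47355447e-01, -5.30812604e-01,
         7.18110677e+02],
       [ 0.00000000e+00,  0.00000000e+00,  0.00000000e+00,
         1.00000000e+00]])}
top {'fx': 527.1835043334638, 'fy': 527.1835043334638, 'cx': 279.1581043735659, 'cy': 202.37097478955286, 'extrinsics': array([[ 1.43728559e-02, -9.97799456e-01,  6.47276273e-02,
         4.62130463e+02],
       [-9.99666615e-01, -1.57280678e-02, -2.04764705e-02,
         1.03878163e+01],
       [ 2.14494517e-02, -6.44117427e-02, -9.97692863e-01,
         1.51058951e+03],
       [ 0.00000000e+00,  0.00000000e+00,  0.00000000e+00,
         1.00000000e+00]])}
-18.8
```

View pics/scene0.png

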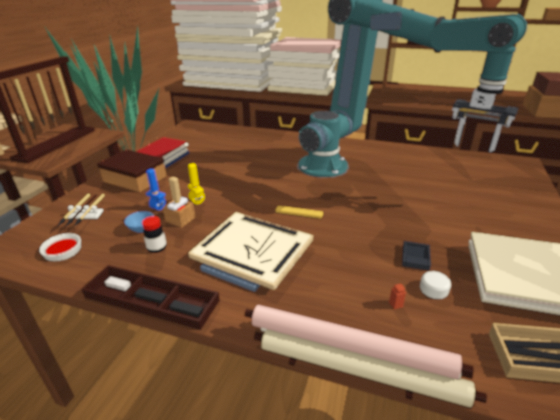

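View pics/top0.png

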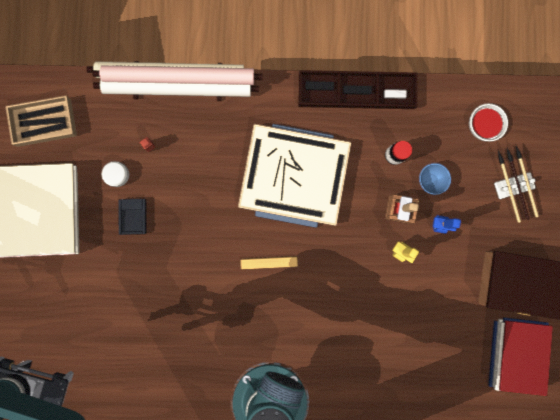

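The holder with the red drum is at about (403,208) in the top view. The board is at (297,173), with its near strip from about (256,204) to (322,214). I'll enlarge both areas.

```bash
cat > h.py <<'E'
import numpy as np,cv2
from bench import *
def w(name,u,v,z,p=None):
    p=p or camera_params(name);E=np.array(p['extrinsics'])
    d=E[:3,:3]@np.array([(u-p['cx'])/p['fx'],(v-p['cy'])/p['fy'],1]);o=E[:3,3]
    return o+d*(z-o[2])/d[2]
def proj(name,P,p=None):
    p=p or camera_params(name);E=np.array(p['extrinsics'])
    c=E[:3,:3].T@(np.asarray(P,float)-E[:3,3]);return np.array([p['cx']+p['fx']*c[0]/c[2],p['cy']+p['fy']*c[1]/c[2]])
def crop(img,u0,v0,u1,v1,s,fn):
    c=img[v0:v1,u0:u1];cv2.imwrite(fn,cv2.resize(c,None,fx=s,fy=s,interpolation=cv2.INTER_CUBIC))
E
python3 - <<'E'
from h import *
t=cv2.imread('pics/top0.png')
crop(t,230,110,430,260,4,'pics/topc.png')
print(w('top',403,208,58),w('top',297,173,20),w('top',256,204,40),w('top',322,214,40))
E
```

```text
[ 546.14099522 -363.20485633   58.        ] [643.40063066 -69.78936163  20.        ] [551.96027501  44.82249262  40.        ] [ 526.83802387 -140.09909504   40.        ]
```

View pics/topc.png

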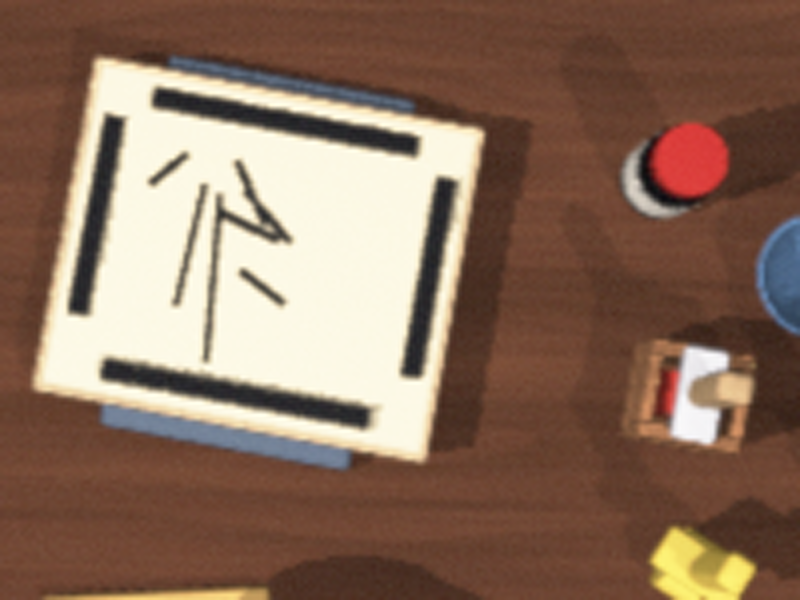

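```bash
cat >> h.py <<'E'
from scipy.spatial.transform import Rotation as R
def down(yaw): return (R.from_euler('z',yaw)*R.from_rotvec([0,-np.pi,0])).as_rotvec()
E
python3 - <<'E'
from h import *
o=observe();E=np.array(camera_params('wrist')['extrinsics'])
T=np.eye(4);T[:3,:3]=R.from_rotvec(o['ee_rot']).as_matrix();T[:3,3]=o['tcp_pos']
print(np.round(np.linalg.inv(T)@E,3))
for yaw in(0,-.17,.17,np.pi):
  for P in([540,-360,300],[540,-360,100],[530,-140,150],[550,45,150]): print(yaw,P,solve_ik(P,down(yaw)))
E
```

```text
[[-0.00000e+00 -9.61000e-01 -2.78000e-01  8.10550e+01]
 [ 1.00000e+00  0.00000e+00 -1.00000e-03  1.06400e+00]
 [ 1.00000e-03 -2.78000e-01  9.61000e-01 -1.79316e+02]
 [ 0.00000e+00  0.00000e+00  0.00000e+00  1.00000e+00]]
0 [540, -360, 300] [-6.75324733e-01  3.21299357e-01  9.08960617e-01 -4.44089210e-16
  1.91133268e+00 -2.24612106e+00]
0 [540, -360, 100] [-6.75324733e-01  3.45584033e-01  1.27291682e+00 -4.44089210e-16
  1.52309180e+00 -2.24612106e+00]
0 [530, -140, 150] [-3.61687544e-01  1.00503238e-01  1.46629160e+00 -4.44089210e-16
  1.57479781e+00 -1.93248387e+00]
0 [550, 45, 150] [-2.11107080e-02  1.08574266e-01  1.45746464e+00 -4.44089210e-16
  1.57555375e+00 -1.59190703e+00]
-0.17 [540, -360, 300] [-0.67532473  0.32129936  0.90896062  0.          1.91133268 -2.07612106]
-0.17 [540, -360, 100] [-0.67532473  0.34558403  1.27291682  0.          1.5230918  -2.07612106]
-0.17 [530, -140, 150] [-0.36168754  0.10050324  1.4662916   0.          1.57479781 -1.76248387]
-0.17 [550, 45, 150] [-2.11107080e-02  1.08574266e-01  1.45746464e+00 -4.44089210e-16
  1.57555375e+00 -1.42190703e+00
[... 217 characters left out ...]
-0.36168754  0.10050324  1.4662916   0.          1.57479781 -2.10248387]
0.17 [550, 45, 150] [-0.02111071  0.10857427  1.45746464  0.          1.57555375 -1.76190703]
3.141592653589793 [540, -360, 300] [-6.75324733e-01  3.21299357e-01  9.08960617e-01 -4.44089210e-16
  1.91133268e+00  8.95471594e-01]
3.141592653589793 [540, -360, 100] [-6.75324733e-01  3.45584033e-01  1.27291682e+00 -4.44089210e-16
  1.52309180e+00  8.95471594e-01]
3.141592653589793 [530, -140, 150] [-3.61687544e-01  1.00503238e-01  1.46629160e+00 -4.44089210e-16
  1.57479781e+00  1.20910878e+00]
3.141592653589793 [550, 45, 150] [-2.11107080e-02  1.08574266e-01  1.45746464e+00 -4.44089210e-16
  1.57555375e+00  1.54968562e+00]
```

Run:
```python
from h import *
import pickle
D=[]
def view(P,yaw,fn):
    move_ptp(P,down(yaw));hold(.3);p=camera_params('wrist');im=snapshot('wrist')
    cv2.imwrite(fn,im[:,:,::-1]);D.append((fn,p));print(fn,observe()['tcp_pos'],observe()['time'])
    pickle.dump(D,open('wp.pkl','wb'))
view([550,-50,300],np.pi,'pics/wb.png')
view([575,-320,300],np.pi,'pics/wh1.png')
view([575,-400,300],np.pi,'pics/wh2.png')
```

```text
pics/wb.png [550.01289511 -49.69848662 299.97842291] 3.0083
pics/wh1.png [ 575.3007384  -318.96147822  300.44816154] 4.4083
pics/wh2.png [ 575.35074569 -398.94568536  300.80872773] 5.175
```

View pics/wb.png

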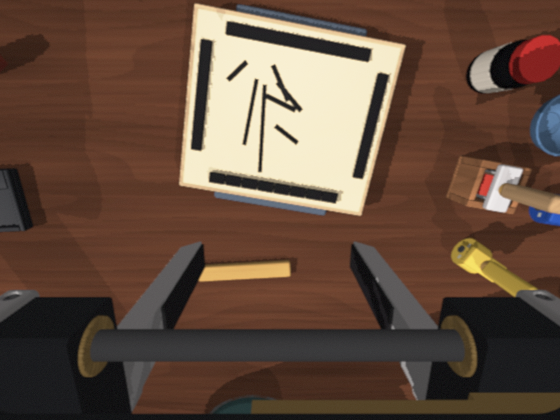

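View pics/wh1.png

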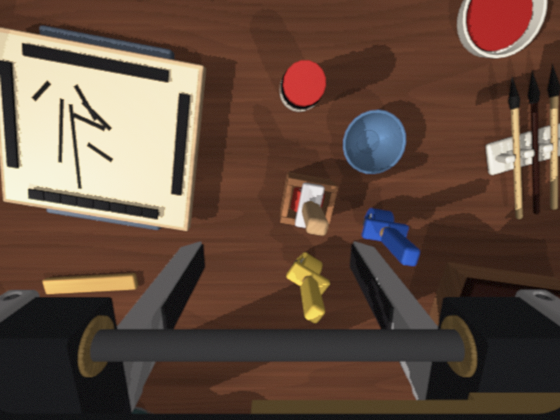

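View pics/wh2.png

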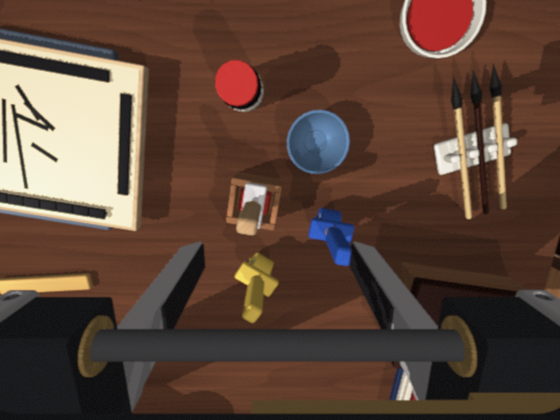

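Run:
```python
from h import *
a=cv2.imread('pics/wh1.png');b=cv2.imread('pics/wh2.png')
c=[cv2.resize(i[165:245,u:u+80],None,fx=5,fy=5,interpolation=cv2.INTER_CUBIC) for i,u in((a,270),(b,215))]
cv2.imwrite('pics/hz.png',np.hstack(c))
a=cv2.imread('pics/wb.png');crop(a,170,0,420,220,3,'pics/bz.png')
```

```text
(no output)
```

View pics/hz.png

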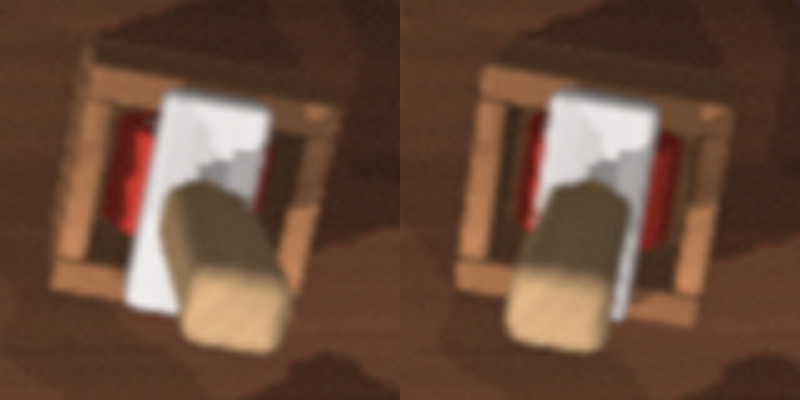

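View pics/bz.png

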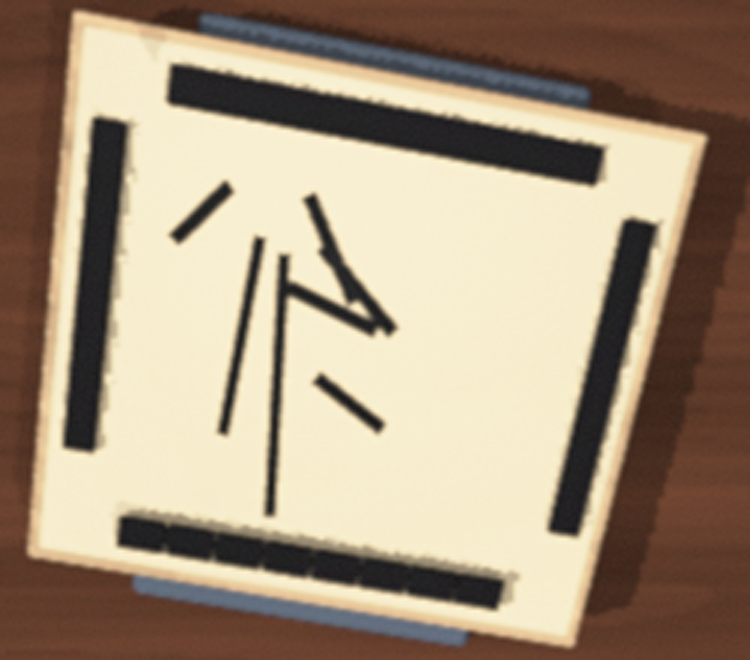

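Run:
```python
from h import *
a=cv2.imread('pics/wh1.png');crop(a,0,20,220,240,3,'pics/b2.png')
```

```text
(no output)
```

View pics/b2.png

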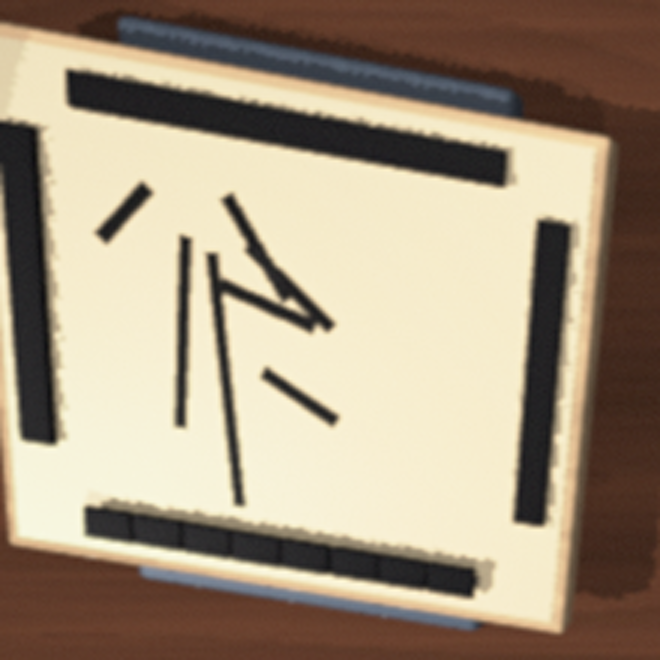

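```bash
cat > fit.py <<'E'
from h import *
import pickle
from scipy.optimize import least_squares
D=dict(pickle.load(open('wp.pkl','rb')));wb,w1,w2=[D['pics/'+n+'.png'] for n in('wb','wh1','wh2')]
tp=camera_params('top')
px=lambda c,o,s:np.array(o)+(np.array(c)+.5)/s-.5
def fit(obs,x0,fz=None):
    def f(q):
        r=[]
        for cam,l,uv in obs:
            z=fz if fz is not None else q[3]
            if len(l)==3: z=l[2]
            c,s=np.cos(q[2]),np.sin(q[2]);P=[q[0]+c*l[0]-s*l[1],q[1]+s*l[0]+c*l[1],z]
            r+=list(proj(None,P,cam)-uv)
        return np.array(r)
    s=least_squares(f,x0,loss='soft_l1');return s.x,np.round(f(s.x).reshape(-1,2),1)
C={'TL':(1,1),'TR':(1,-1),'BL':(-1,1),'BR':(-1,-1)}
def mk(cam,o,s,hx,hy,**k): return [(cam,(C[n][0]*hx,C[n][1]*hy),px(c,o,s)) for n,c in k.items()]
H=mk(w1,(270,165),5,34,36,TL=(92,67),TR=(340,104),BL=(52,287))+mk(w2,(215,165),5,34,36,TL=(84,68),TR=(332,105),BL=(57,287),BR=(295,327))
print('holder',fit(H,[546,-363,0],58.))
B=mk(wb,(170,0),3,120,140,TL=(75,12),TR=(707,133),BL=(30,553),BR=(577,645))+mk(w1,(0,20),3,120,140,TR=(613,135),BR=(560,633),BL=(15,543))
T=mk(tp,(230,110),4,120,140,TL=(97,58),TR=(484,129),BL=(36,388),BR=(425,461))
print('board',fit(B,[640,-70,-.17,30]));print('boardtop',fit(T,[640,-70,-.17],30.))
S=mk(wb,(170,0),3,8,96,TL=(120,515),TR=(504,577),BL=(118,546),BR=(498,607))+mk(w1,(0,20),3,8,96,TL=(87,507),TR=(475,567),BL=(86,536),BR=(473,597))
print('strip',fit(S,[540,-50,-.17,40]))
# handle top centre
for cam,l,o in((w1,(236,318),(270,165)),(w2,(558-400,316),(215,165))):
    u=px(l,o,5);print('handle top',w(None,u[0],u[1],157,cam))
E
python3 fit.py
```

```text
holder (array([ 5.45140357e+02, -3.63712827e+02, -1.60613041e-01]), array([[-0.1, -0.5],
       [ 0.2,  0.2],
       [-0. ,  0.7],
       [-0.3, -0.8],
       [ 0.4, -0.1],
       [-0.5,  0.6],
       [ 0.2,  0.1]]))
board (array([ 6.38458434e+02, -6.11767900e+01, -1.68663413e-01,  3.29627522e+01]), array([[-0.1, -0.7],
       [ 0.1,  0. ],
       [-0. ,  0.7],
       [-0.9,  0.1],
       [-0. ,  0.3],
       [ 1.8, -0.6],
       [-0.2,  0.1]]))
boardtop (array([ 6.38796026e+02, -6.31527906e+01, -1.66890092e-01]), array([[ 0. , -0.3],
       [ 0.1, -0. ],
       [-0.4,  0.2],
       [ 0.3,  0. ]]))
strip (array([ 5.41719081e+02, -4.36145055e+01, -1.62378975e-01,  4.09651171e+01]), array([[-0.6, -0.1],
       [ 0.3,  0.2],
       [-1. ,  0.3],
       [ 0. ,  0.5],
       [-0.5, -0.6],
       [ 0.6, -0.2],
       [ 0.5,  0.1],
       [ 0.6, -0.2]]))
handle top [ 543.58568982 -363.23989315  157.        ]
handle top [ 543.92189148 -363.39930429  157.        ]
```

Run:
```python
from h import *
Y=np.pi-.162
set_gripper(.6,55)
move_ptp([544.5,-363.5,190],down(Y)); hold(.3)
o=observe();print(o['time'],o['tcp_pos'],o['ft_force'],o['moment'])
line_to([544.5,-363.5,97.5],speed=80); hold(.2)
o=observe();print(o['time'],o['tcp_pos'],R.from_rotvec(o['ee_rot']).as_matrix().round(3).tolist(),o['ft_force'])
cv2.imwrite('pics/g1.png',snapshot('wrist')[:,:,::-1])
cv2.imwrite('pics/g1s.png',cv2.resize(snapshot('scene')[120:320,80:340,::-1],None,fx=3,fy=3))
```

```text
6.775 [ 545.50429506 -364.51569066  192.00540209] [ 0.54929772  0.05983957 -0.24581537] [-0.02082314  0.15677142 -0.00325593]
8.2833 [ 544.74913512 -363.6897676    98.16002889] [[0.987, -0.161, 0.001], [-0.161, -0.987, -0.001], [0.001, 0.001, -1.0]] [ 0.8113226   0.01845607 -0.08361887]
```

View pics/g1.png

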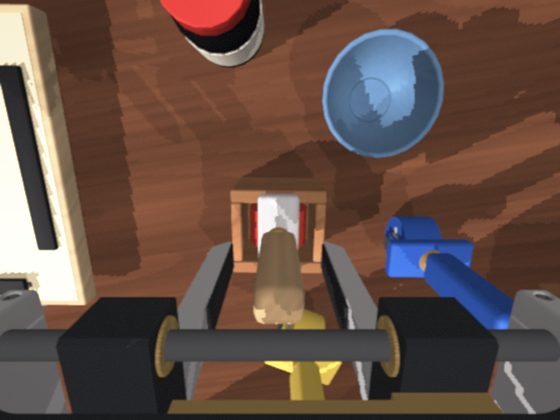

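View pics/g1s.png

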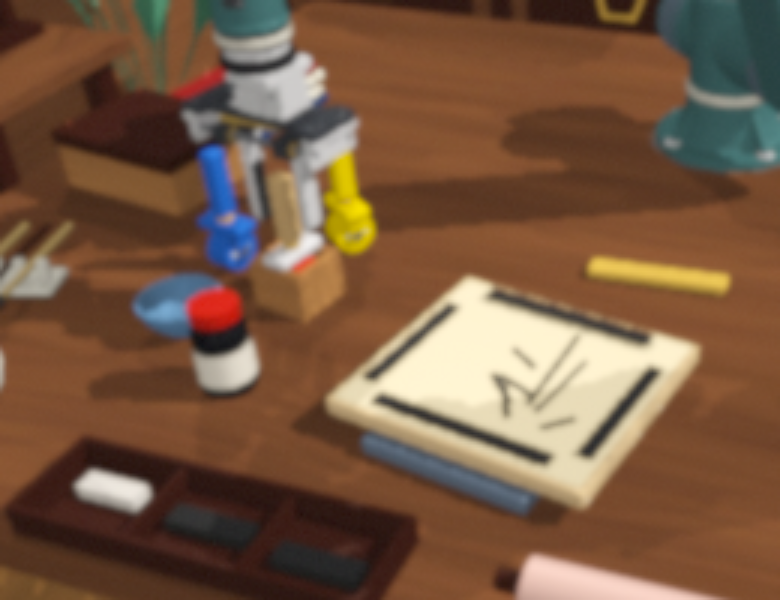

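The handle at (280,270) sits centred between the fingers, and the blue and yellow rollers are clear. I'll close and lift.

Run:
```python
from h import *
set_gripper(0,55); hold(.1)
o=observe();print(o['time'],o['tcp_pos'],o['gripper_width']*94,o['ft_force'])
line_to([544.5,-363.5,175],speed=80); hold(.4)
for i in range(4):
    o=observe();print(o['time'],o['tcp_pos'],o['gripper_width']*94,o['ft_force'],o['moment']);hold(.05)
cv2.imwrite('pics/g2.png',snapshot('wrist')[:,:,::-1])
```

```text
9.0917 [ 544.44718206 -363.68362826   97.46139126] 23.500288956494426 [-4.25208428e-04 -9.38143661e-01  5.45702509e-03]
10.6083 [ 544.44675218 -363.45797324  174.83964746] 23.973655332040956 [ 0.33964591 -0.13365908 -3.75371085] [-0.04129411  0.19326892 -0.00973749]
10.6583 [ 544.46218279 -363.48506583  174.8806578 ] 23.780687661783514 [ 0.22648722 -0.1151094  -3.05738367] [-0.02977885  0.15482661 -0.0112166 ]
10.7083 [ 544.51250609 -363.47210157  174.96440449] 23.756804626846463 [ 0.43940464  0.02838322 -3.02470318] [ 0.02319315  0.20403853 -0.02281699]
10.7583 [ 544.51941939 -363.48589895  175.01281458] 23.788783841026024 [-0.51460501 -0.75728341 -3.87619874] [-3.71244301e-03  1.49626427e-01  4.94612188e-05]
```

View pics/g2.png

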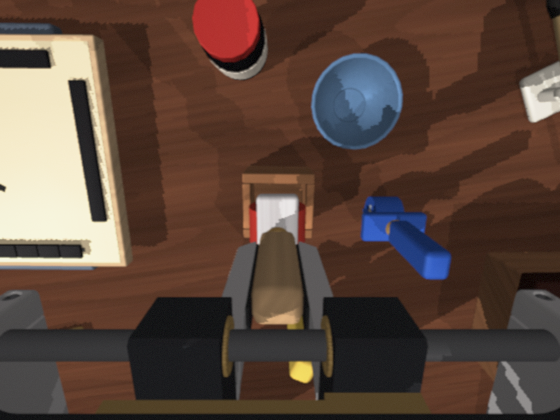

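```bash
cat >> h.py <<'E'
YS=-.1645; C0=np.array([541.7,-43.8]); DY=np.array([-np.sin(YS),np.cos(YS)])
def sp(s,z): p=C0+DY*s; return [p[0],p[1],z]
B=-3.4
def F(n=3):
    f=[]
    for i in range(n):
        f.append(observe()['ft_force'])
        if i<n-1: hold(.01)
    return np.mean(f,0)
E
python3 - <<'E'
from h import *
Y=np.pi+YS
line_to(sp(-84,175),down(Y),speed=200); hold(.3)
line_to(sp(-84,137),speed=100); hold(.3)
o=observe();print(o['time'],o['tcp_pos'],F(8))
z=137
t=o['time']
for i in range(12):
    z-=.7; line_to(sp(-84,z),speed=30); f=F(3);t2=observe()['time'];print(round(z,1),(f).round(2),round(t2-t,3),observe()['tcp_pos'].round(1)); t=t2
    if f[2]-B>4: break
cv2.imwrite('pics/c1.png',snapshot('wrist')[:,:,::-1])
E
```

```text
13.325 [ 528.31480276 -126.77681475  137.75258993] [-0.1109649  -0.09703688 -3.94817398]
136.3 [ 0.08  0.15 -3.14] 0.325 [ 527.9 -126.6  136.3]
135.6 [-0.02 -0.29 -4.  ] 0.267 [ 527.9 -126.6  135.5]
134.9 [ 0.11  0.38 -3.3 ] 0.267 [ 527.9 -126.7  134.8]
134.2 [ 0.21  0.67 -3.65] 0.267 [ 527.9 -126.7  134.1]
133.5 [-0.14 -0.16 -3.24] 0.267 [ 528.  -126.7  133.7]
132.8 [-0.22 -0.65 -2.22] 0.267 [ 528.  -126.8  133. ]
132.1 [-0.61  0.   -0.88] 0.267 [ 528.1 -126.7  132.4]
131.4 [-0.56 -0.14  0.06] 0.267 [ 528.1 -126.7  131.7]
130.7 [-1.02  0.12  1.49] 0.267 [ 528.1 -126.8  131.1]
```

View pics/c1.png

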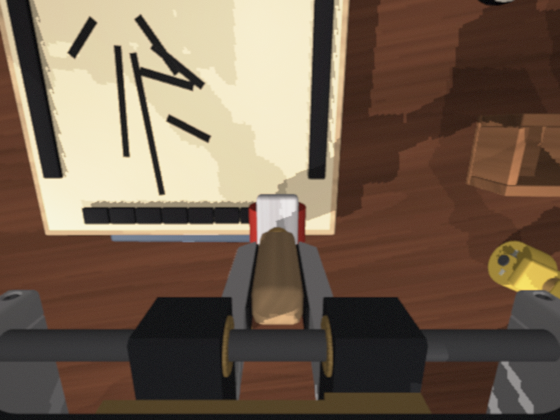

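Run:
```python
from h import *
z=130.7
for i in range(16):
    z-=.9; line_to(sp(-84,z),speed=30); f=F(3);n=f[2]-B;print(round(z,1),f.round(1),observe()['tcp_pos'].round(1))
    if n>15: break
print(observe()['time'])
open('z','w').write(str(z))
```

```text
129.8 [-1.  -0.3  3. ] [ 528.1 -126.8  130.2]
128.9 [-1.   0.2  4.2] [ 528.1 -126.8  129.3]
128.0 [-1.9  0.1  5.7] [ 528.1 -126.8  128.6]
127.1 [-2.5 -0.1  7. ] [ 528.1 -126.9  128. ]
126.2 [-2.3  0.2  7.6] [ 528.1 -126.8  127.2]
125.3 [-2.  -0.1  7. ] [ 528.1 -126.8  126.3]
124.4 [-2.4 -0.2  7.9] [ 528.1 -126.9  125.6]
123.5 [-3.  -0.9  9.2] [ 528.1 -127.2  125. ]
122.6 [-3.5 -0.8 10.1] [ 528.  -127.5  124.4]
121.7 [-3.5 -0.9 11.1] [ 528.  -127.8  123.8]
120.8 [-4.1 -2.2 11.3] [ 528.  -128.1  123.1]
119.9 [-4.6 -2.2 12.7] [ 527.9 -128.5  122.5]
19.0333
```

```bash
cat >> h.py <<'E'
def roll(s,s1,z,ds,T=15.5,k=.25,lo=-.5,speed=30,n=2):
    d=np.sign(s1-s); log=[]
    while (s1-s)*d>1e-6:
        s+=d*min(ds,abs(s1-s))
        f=F(n); nz=f[2]-B
        z+=float(np.clip(k*(nz-T),lo,1.5))
        line_to(sp(s,z),speed=speed)
        f=F(1); log.append((round(s,1),round(z,1),round(f[2]-B,1),round(float(f[:2]@DY),1),round(observe()['tcp_pos'][2],1)))
        if f[2]-B>20.5:
            z+=1.5; line_to(sp(s,z),speed=60); log.append('UP')
    for l in log: print(*l) if l!='UP' else print(l)
    print('t',observe()['time']); open('z','w').write(str(z)); return z
E
python3 - <<'E'
from h import *
roll(-84,-48,119.9,3)
E
```

```text
-81 120.0 15.9 -5.2 122.9
-78 120.2 16.2 -4.2 123.1
-75 120.4 15.8 -2.3 123.3
-72 120.5 16.5 -1.0 123.2
-69 120.8 15.9 -0.0 123.4
-66 120.9 16.4 -0.6 123.7
-63 121.1 17.5 -0.6 123.9
-60 121.5 16.5 -3.5 124.4
-57 121.6 16.9 -5.8 124.8
-54 122.1 16.7 -5.8 125.1
-51 122.4 16.0 -2.5 125.3
-48 122.6 16.3 -1.3 125.4
t 22.1333
```

Run:
```python
from h import *
z=float(open('z').read())
roll(-48,88,z,4,T=15.8,k=.3)
```

```text
-44 122.7 18.3 -0.3 125.6
-40 123.2 17.2 0.0 126.0
-36 123.5 16.4 -2.6 126.4
-32 123.6 16.6 -5.3 126.6
-28 124.0 16.1 -3.7 126.9
-24 124.1 16.7 -1.3 126.8
-20 124.4 16.6 0.5 127.1
-16 124.6 15.5 0.5 127.3
-12 124.6 16.1 -1.8 127.3
-8 124.5 16.9 -4.9 127.4
-4 124.7 16.3 -3.8 127.5
0 124.9 14.5 0.0 127.4
4 124.6 15.9 0.8 127.3
8 124.5 15.8 1.6 127.3
12 124.4 16.2 -0.9 127.2
16 124.6 15.5 -4.0 127.2
20 124.5 15.1 -4.0 127.1
24 124.3 15.6 -0.4 126.9
28 124.2 15.4 0.3 126.8
32 124.2 14.8 1.0 126.7
36 123.9 14.7 1.1 126.4
40 123.6 15.2 -3.7 126.1
44 123.5 15.1 -4.5 125.9
48 123.1 15.9 -1.1 125.6
52 123.0 15.1 0.1 125.4
56 122.8 13.9 0.7 125.2
60 122.3 14.9 0.7 124.7
64 122.0 13.9 -3.9 124.2
68 121.6 13.8 -4.7 123.9
72 121.1 14.3 -1.5 123.5
76 120.7 14.0 1.1 123.1
80 120.2 13.7 0.7 122.7
84 119.8 14.0 1.4 122.2
88 119.4 12.1 1.5 121.8
t 32.05
```

Run:
```python
from h import *
z=float(open('z').read())
for i in range(3):
    z-=.8; line_to(sp(86,z),speed=30)
print(F(3)[2]-B)
roll(86,-86,z,6,T=16.5,k=.35)
```

```text
17.136264450280912
80 117.2 18.1 0.6 120.8
74 117.9 17.8 0.6 121.6
68 118.5 18.5 0.4 122.2
62 119.4 17.8 -0.0 123.1
56 120.0 18.4 1.5 123.7
50 120.8 18.9 0.3 124.4
44 121.4 17.8 0.7 125.0
38 121.9 18.7 0.4 125.5
32 122.6 17.7 -0.4 126.0
26 122.8 17.4 -0.3 126.3
20 123.1 17.4 -0.0 126.6
14 123.6 18.5 0.1 126.9
8 124.0 16.8 -0.8 127.2
2 124.2 15.9 -0.4 127.2
-4 124.0 16.4 -0.0 127.2
-10 124.2 16.6 -1.2 127.2
-16 124.2 15.8 -0.5 127.1
-22 124.1 15.8 -0.7 127.0
-28 123.9 15.4 -0.5 126.8
-34 123.5 15.5 -1.1 126.4
-40 123.1 16.3 -1.0 126.0
-46 122.9 15.9 -0.6 125.7
-52 122.7 15.1 -1.2 125.4
-58 122.2 15.6 -0.4 124.9
-64 121.9 15.0 -2.3 124.5
-70 121.4 13.9 -0.4 123.9
-76 120.9 14.6 0.0 123.3
-82 120.4 13.0 -0.5 122.9
-86 119.9 13.8 -1.6 122.3
t 43.1417
```

Run:
```python
from h import *
line_to(sp(-86,175),speed=80)
line_to([544.5,-363.5,175],down(np.pi-.162),speed=180); hold(.4)
o=observe();print(o['time'],o['tcp_pos'],o['gripper_width']*94,o['ft_force'])
cv2.imwrite('pics/r1.png',snapshot('wrist')[:,:,::-1])
t=snapshot('top')[:,:,::-1];crop(t,230,110,430,260,4,'pics/r1t.png')
s=snapshot('scene')[:,:,::-1];crop(s,130,160,330,300,4,'pics/r1s.png')
```

```text
45.8417 [ 544.58427112 -363.21562126  175.13233197] 23.808929711777402 [ 0.75529877 -0.90990653 -4.37528257]
```

View pics/r1.png

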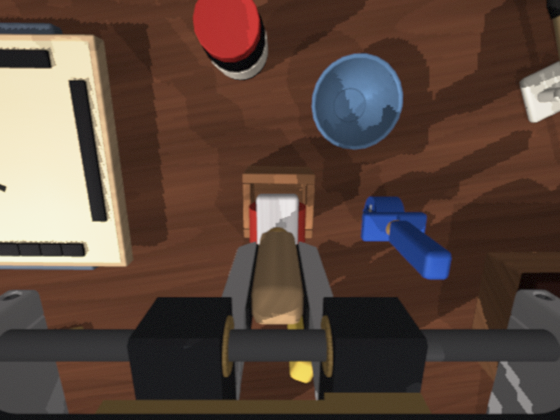

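View pics/r1t.png

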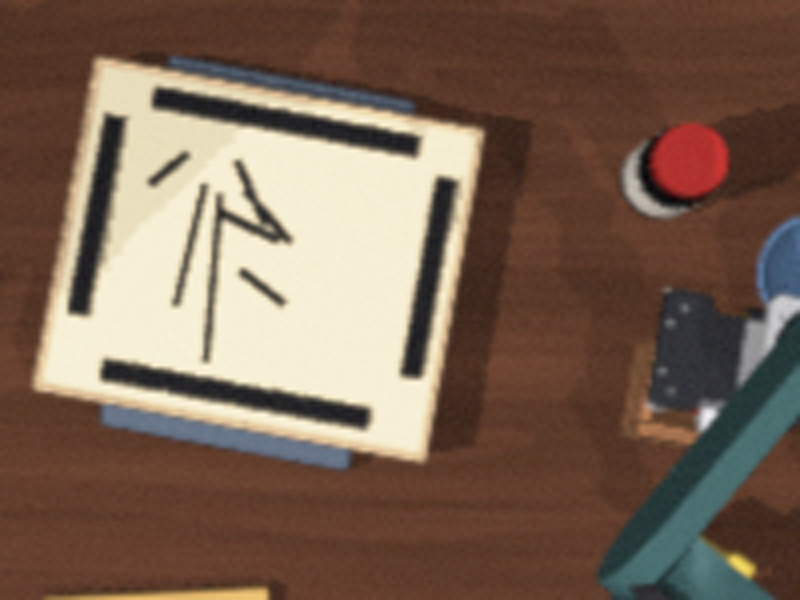

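View pics/r1s.png

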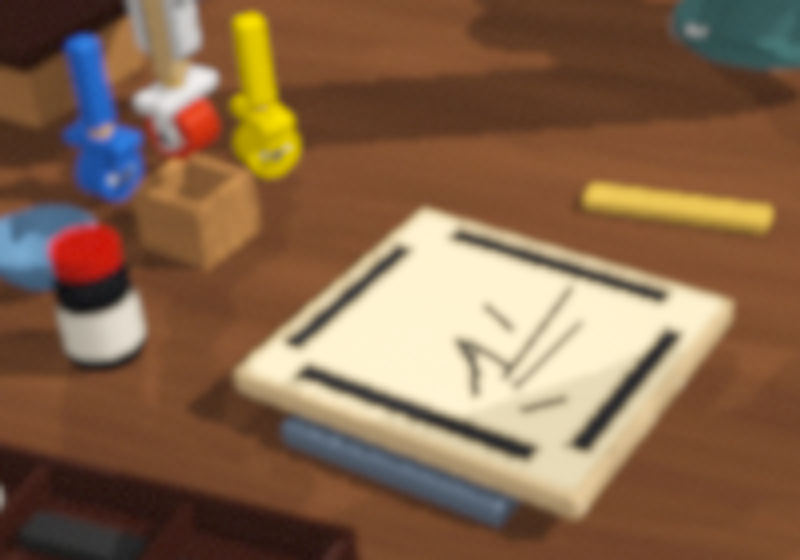

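The strip shows no seams or shadow in the top view, and the roller sits in the hand exactly as it did after the grasp (cross-piece at (279,195) in both pictures). Next I'll lower it gently into the holder.

Run:
```python
from h import *
P=[544.5,-363.6]
ok=True
for z in (150,125,110,101):
    line_to(P+[z],speed=80); f=F(3); print(z,f.round(1),observe()['tcp_pos'].round(1))
    if f[2]>2 or np.hypot(*f[:2])>6: ok=False;break
while ok and z>94.5:
    z-=.7; line_to(P+[z],speed=20); f=F(3); print(round(z,1),f.round(1),observe()['tcp_pos'].round(1))
    if f[2]>-1.2: break
print(observe()['time'])
cv2.imwrite('pics/r2.png',snapshot('wrist')[:,:,::-1])
s=snapshot('scene')[:,:,::-1];crop(s,130,120,280,240,5,'pics/r2s.png')
```

```text
150 [-0.4 -0.  -3.9] [ 544.1 -363.3  148.9]
125 [ 0.2 -0.6 -3.8] [ 544.2 -363.3  124.1]
110 [ 0.3  0.4 -3.2] [ 544.  -363.2  108.9]
101 [ 0.1  0.  -3.6] [ 544.1 -363.3  100.2]
100.3 [ 0.1  0.1 -3.5] [ 544.6 -363.7  100.6]
99.6 [-0.1 -0.1 -3.8] [ 544.5 -363.6   99.6]
98.9 [ 0.1  0.5 -4. ] [ 544.5 -363.6   98.8]
98.2 [ 0.4  0.1 -3.8] [ 544.5 -363.6   98.1]
97.5 [ 0.2 -0.5 -3.2] [ 544.5 -363.6   97.5]
96.8 [-1.7  0.9 -0.5] [ 544.5 -363.6   97.5]
49.175
```

View pics/r2.png

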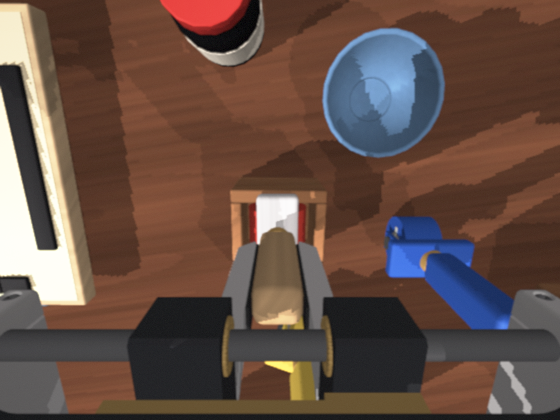

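View pics/r2s.png

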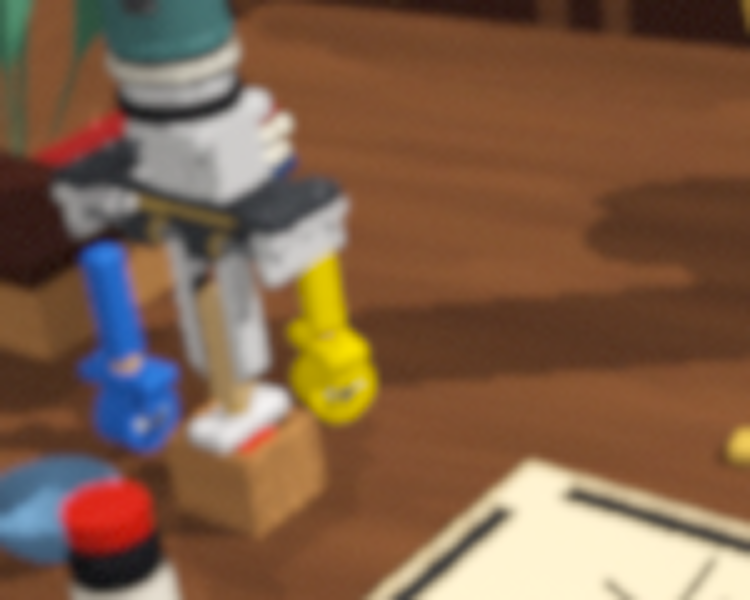

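The cross-piece rests on the rims: contact came at TCP z 97.5, the same height as at the grasp. Now I'll release and withdraw.

Run:
```python
from h import *
set_gripper(.6,20); hold(.2)
print(observe()['gripper_width'],F(3))
line_to([544.5,-363.5,200],speed=80)
line_to([544.5,-363.5,300],speed=150); line_to([575,-320,300],down(np.pi),speed=150); hold(.4)
p=camera_params('wrist');im=snapshot('wrist')
cv2.imwrite('pics/e1.png',im[:,:,::-1])
import pickle;pickle.dump(p,open('e1.pkl','wb'))
crop(im[:,:,::-1],10,20,210,240,3,'pics/e1b.png');crop(im[:,:,::-1],270,165,350,245,5,'pics/e1h.png')
print(observe()['time'])
```

```text
0.6005997848941309 [-0.42704658 -0.7730498  -0.33246617]
53.3917
```

View pics/e1b.png

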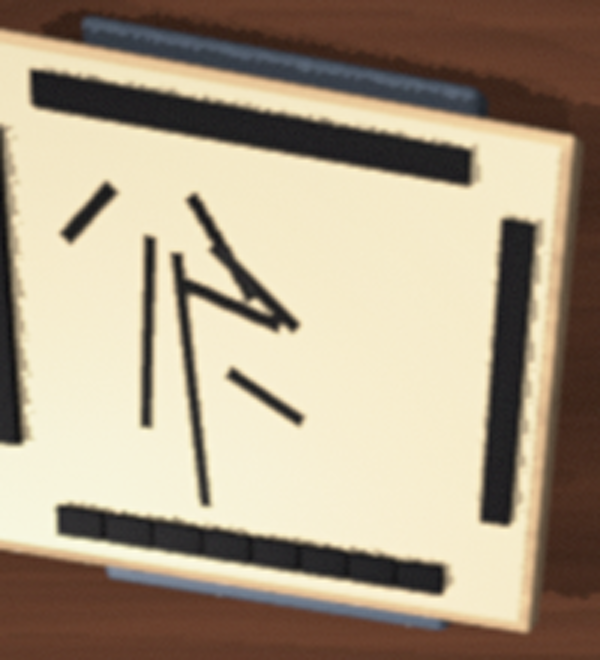

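View pics/e1h.png

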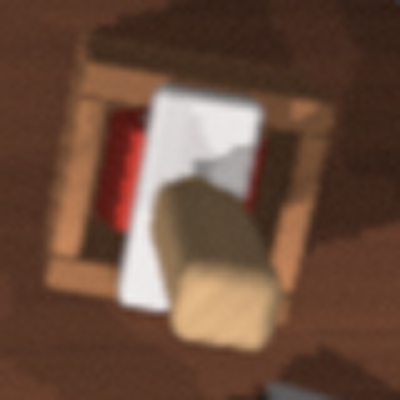

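View pics/e1.png

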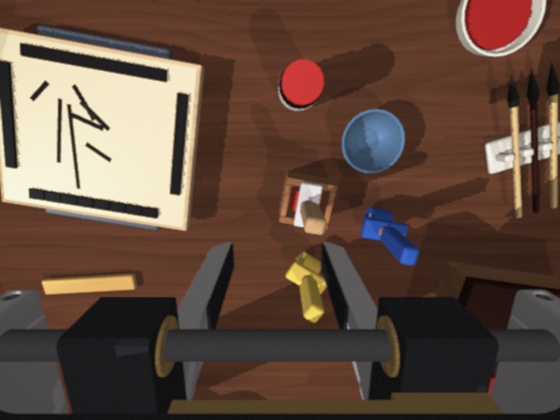

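The near strip (e1, about (30,190) to (158,213)) is flat and even, with only a thin shadow like the finished strips. The roller is upright in its holder at about (310,205), and the nearby things haven't moved.

```bash
python3 -c "
from bench import *
job_done();print(observe()['time'])"
```

```text
the job is handed in; nothing more can be done
the job is handed in; nothing more can be done
```

The strip nearest the robot is pressed down along its whole length, the roller is back upright in its holder, and the job is handed in. The last clock reading before that was 53.4 s of the 72 s allowed.

- **Rolling:** I rolled the whole strip from the -y end to the +y end and back again. The wrist sensor read about 12–19 N downward, under the 25 N limit. On the first pass there was a sideways bump at each length as it went in. On the return pass there were none of those bumps, so I take all eight lengths to be home.
- **Setting back:** The cross-piece touched the rims at 97.5 mm, the same tool height as when I picked it up. I then released it and moved clear.
- **Final pictures:** The strip looks flat and even, with a shadow as thin as on the finished strips. The roller sits in the holder as it did at the start, and nothing in view had moved visibly. The inkstone, seal and white box were outside the last view, but the arm never went near them while working.

No check failed or disagreed. I judged the strip from forces and pictures only, since how far each length went in can't be read directly.

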